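# Press the snap-in cap home on the drain pump

### The job

The drain pump on the worktop is nearly back together: its orange cap sits loose in the mouth. Take the blue hand pusher from its round mat and press the cap straight down with it until it snaps fully home, flush with the pump's top face, never pressing harder than about 30 N and never pushing the cap with the gripper itself. Then stand the pusher upright on its mat again and let go, leaving the cup, the thread reel and the soap where they are.

Things in the scene. Friction and masses are not known exactly. Their poses are not given: they have to be found in the camera images.
- pump_face (a point): Centre of the top face of the grey round pump body (84 mm across), on the axis of its mouth, 74 mm above the worktop; z up along that axis. The mouth has a counterbore 60 mm wide, 5 mm deep, for the cap's flange, then a 47 mm bore with three hidden sprung latches that give way at 12 to 18 N. Under load this face sinks with the pump body (see pump).
- pump: Fixed steel plate under the pump (205 x 104 x 8 mm); origin on the worktop under the mouth's axis, x towards the black motor beside the body, below its top face. The pump body stands on soft coil feet on it: a few N make it sink by 5 to 22 mm, differently each time and not visible, until the feet are solid. Only then does the latch force build up. Let go, it rises again.
- cap_top (a point): Centre of the flat top of the orange snap-in cap: flange 56 mm wide, 5 mm thick, 27.5 mm high over all, 50 g; z is its axis, up. It starts loose and upright in the mouth, its top about 12 mm above pump_face; pushed against growing force past the latches it snaps and drops until its top is level with pump_face, where the latches hold it.
- pusher_grip (a point): Middle of the round handle (28 mm diameter, 59 mm long, ribbed, blue) of the hand pusher, to be gripped from above; the point is on its axis, 70 mm above the underside of the foot and 30 mm below the top end. The pusher is 100 mm high, 160 g, its foot a flat disc 40 mm across and 10 mm thick; a black collar 38 mm across ends 29 mm below this point. z is its axis, up when it stands.
- pusher_foot (a point): Centre of the flat underside of the pusher's foot, 70 mm below pusher_grip along its axis; z is the axis, up when it stands.
- mat_top (a point): Centre of the top of the round black rubber mat (100 mm across, 4 mm thick, fixed) on which the pusher starts; x, y level, z up.
- cup_mid (a point): Centre, half-way up, of the small pale dosing cup (63 mm across, 49 mm high), a loose bystander standing upright.
- spool_mid (a point): Centre, half-way up, of the red thread reel (27 mm across, 34 mm high), a loose bystander standing upright.
- soap_mid (a point): Centre, half-way up, of the pink soap bar (48 x 75 x 20 mm), a loose bystander lying flat.
Not all that is in view belongs to the job. What is shaped like the part that bears pusher_grip but yellow is not meant. Of the things that look like the part that bears cap_top, the smaller one is meant.

How it is judged:
By the outcome, as a careful person would: the job done as asked, in the order asked, and still so for the second after the job is handed in, with the robot touching nothing.
It also fails if it takes over 54 s, if anything falls off the work surface, if the arm or the gripper's body presses on something with over 40 N, if the wrist force passes 120 N, or if a joint passes its speed limit or range.

### The arm

A 6-joint arm with a two-finger parallel gripper is mounted at the origin on a cart in front of the work surface, level with it; the furniture and walls round the work are solid. World frame = base frame: x ahead of the robot, y to its left, z up, the work surface at z = 0. Lengths are in m, angles in rad, forces in N, time in s.
With the tool pointing down it reaches from about 0.275 to 0.825 m from the base axis. Payload 5.2 kg.
Tool frame: the origin (TCP) lies midway between the tips of the shut fingers; the grasp point (between the pads) lies 19 mm behind it; z points along the fingers, y is the line along which they close (so a half turn about z gives the same grasp; the last joint's range is limited). The gripper opens to 93 mm and grips with 3 to 60 N. Pads are 15 mm wide; open, the fingers measure 128 mm over their backs; the gripper's body (75 mm by 188 mm) begins 65 mm behind the grasp point.
Start: joints at [-1.463, 0.259, 1.535, -0, 1.348, -0.203], TCP at [0.168, -0.524, 0.219] pointing down, gripper open.
Joint ranges: [-3.14, 3.14], [-0.91, 2.08], [0.19, 2.58], [-1.22, 4.36], [0.22, 2.71], [-3.12, 3.12]. Speed limits (rad/s): [2.57, 2.57, 3.14, 3.14, 3.14, 3.14].

### API

Orientations are given as a unit quaternion [w, x, y, z].
In Python, from workcell import arm gives the robot as it stands.
- The arm moves only by the tool send_rows, never from a script. Its argument "moves" is a list that holds one entry, the list of rows, each a list of 7 numbers: the shift along the tool's x, y, z each as a share of 0.025 m, from -1 to 1, then the turn, a rotation vector about the tool's x, y, z each as a share of 0.12 rad, from -1 to 1, then the closure, from -1 (fully open) to 1 (shut), so that 0 is half open. A call has 1 to 12 rows; each row shifts and turns the commanded pose from where the row before left it, along the tool's axes as they then stand; what a row does not reach is not made up. A row lasts 1/10 s, in which the tool goes at most 50 mm and 8.59 degrees, less where a joint would pass 70% of its speed; a pose out of reach is approached as far as the arm can. A call with a number of a shift or a turn outside -1 to 1 is refused whole. A call with a gripper value outside its range is refused whole. The fingers move at their own pace and stop on an object; the grip force is fixed at half the most. Time passes only in rows, so rows that do not move let the fingers close. It gives the time, the measured TCP pose, the force, the opening and the grip force at its end, in the units of the state.
- arm.observe(): the state, without advancing time (a new reading comes with each control period).
- arm.get_image(name): name is "side" or "top" or "wrist"; returns the picture (384x512x3 uint8, red, green, blue); there is no depth.
- arm.camera_model(name): a dict with "fx", "fy", "cx", "cy" (pixels), "origin" and "orientation" of the camera in the world. Camera axes: x right, y down, z forward; pixel columns grow to the right and rows downward; lengths in m; the calibration is good to about 2 mm. A picture is of the moment at which its call begins: read the wrist's pose just before it. camera_model takes no time and is no camera call; for the wrist camera it gives the pose at the moment of the call.
- arm.finish_job(): hands the job in; it is judged then, once.
Trained networks look in the newest picture that a camera, given by its name, has taken for a name from the list of things; names that differ only in an ending like _2 or _b are one class to them, and where a whole thing is asked for, a point or a joint stands for the part that bears it (a point fixed in the world has none). Each returns a list of dicts, best first, with "conf" (0 to 1); they miss things now and then, are a little off and sometimes report something else, mostly with a low value. They report only what shows in the picture. A call takes as long as a camera call. They do not tell look-alikes from the thing itself.
- arm.look_for(camera, query): "centre" ([x, y, z] in m, in world coordinates, good to about 4 mm: the middle of the surface that is visible of it).
- arm.outline_of(camera, query): "pixels" (384x512 bool, what is visible of it).
The state is a dict: "clock": time; "joint_pos": joint angles; "joint_vel": joint speeds; "joint_efforts": joint torques, N m; "tcp_pos": TCP position; "tcp_rot": TCP orientation; "force": force on the tool from outside, world axes, zero at the start; "moment": the same for the moment, N m; "width": finger opening in m; "grasp_force": force on a finger pad.
Only numpy, scipy, OpenCV 4.12 (cv2) and the standard library are available. Lean on these libraries where they do the work, as an engineer would, in place of code of your own. Each camera call takes 0.05 s, during which the arm holds its last target. There are 200 camera calls.

## Working session

There is one attempt and no reset: what is moved stays moved. The work goes in short steps, Python scripts to look and compute and a tool call to move; the robot and the scene stay as the last step left them, time stands still between calls to the robot, and variables do not carry over. Pictures are saved under pics/ and viewed, at most 10 in all, crops included, and the job is handed in when it is done.

Besides the shell and the picture viewer there is one more tool, called in YAML: its name, and indented under it one key for each argument. send_rows: Moves the arm, as the interface text tells. Its arguments: {"type":"object","properties":{"moves":{"type":"array","items":{"type":"array","items":{"type":"array","items":{"type":"number","minimum":-1,"maximum":1}}}}},"required":["moves"]}

```bash
mkdir -p pics; cat > h.py <<'E'
import numpy as np, cv2
from scipy.spatial.transform import Rotation as R
from workcell import arm
def rot(q): return R.from_quat([q[1],q[2],q[3],q[0]]).as_matrix()
def save(c,n):
    im=arm.get_image(c); cv2.imwrite('pics/'+n,im[:,:,::-1]); return im
def ray(c,u,v,z):
    m=arm.camera_model(c); d=rot(m['orientation'])@np.array([(u-m['cx'])/m['fx'],(v-m['cy'])/m['fy'],1]); o=np.array(m['origin'])
    return o+d*(z-o[2])/d[2]
def proj(c,p):
    m=arm.camera_model(c); q=rot(m['orientation']).T@(np.array(p)-m['origin']); return np.array([q[0]/q[2]*m['fx']+m['cx'],q[1]/q[2]*m['fy']+m['cy']])
E
python3 - <<'E'
from h import *
a=save('top','t0.png');b=save('side','s0.png')
cv2.imwrite('pics/both.png',cv2.resize(np.vstack([a,b])[:,:,::-1],None,fx=.78,fy=.78))
for c in('top','side'):
  print(c,arm.camera_model(c)['origin'])
  for q in('pusher_grip','cap_top','pump','mat_top','cup_mid','spool_mid','soap_mid'):
    for d in arm.look_for(c,q): print(c,q,round(d['conf'],2),np.round(d['centre'],3),proj(c,d['centre']).round())
s=arm.observe();print(s)
E
```

```text
top [ 0.41518804 -0.04441354  1.00246541]
top pusher_grip 0.86 [0.546 0.117 0.074] [183. 180.]
top pusher_grip 0.68 [0.448 0.123 0.082] [178. 228.]
top cap_top 0.79 [ 0.574 -0.295  0.038] [376. 170.]
top cap_top 0.66 [ 0.562 -0.164  0.085] [318. 172.]
top pump 0.85 [ 0.616 -0.158  0.005] [310. 154.]
top mat_top 0.67 [0.559 0.134 0.007] [180. 179.]
top spool_mid 0.47 [ 0.524 -0.011  0.031] [245. 193.]
top soap_mid 0.58 [0.438 0.004 0.016] [238. 234.]
top soap_mid 0.43 [ 0.62  -0.159  0.003] [311. 153.]
side [0.17572718 0.63385324 0.64763283]
side pusher_grip 0.76 [0.54  0.13  0.056] [225. 241.]
side pusher_grip 0.59 [0.441 0.141 0.049] [269. 265.]
side cap_top 0.76 [ 0.562 -0.162  0.09 ] [282. 150.]
side cap_top 0.68 [ 0.56  -0.29   0.038] [305. 143.]
side pump 0.68 [ 0.59  -0.148  0.011] [269. 177.]
side pump 0.38 [0.616 0.011 0.032] [225. 204.]
side pump 0.23 [ 0.51  -0.004  0.025] [272. 217.]
side mat_top 0.88 [0.552 0.145 0.007] [218. 262.]
side mat_top 0.25 [0.541 0.132 0.052] [224. 243.]
side cup_mid 0.81 [0.614 0.008 0.034] [227. 203.]
side spool_mid 0.64 [ 0.59  -0.144  0.008] [269. 179.]
side spool_mid 0.6 [ 0.511 -0.004  0.025] [271. 217.]
side soap_mid 0.67 [0.426 0.015 0.019] [304. 237.]
{'clock': 0.8, 'joint_pos': array([-1.46280454e+00,  2.58543564e-01,  1.53501567e+00,  1.73592214e-05,
        1.34796214e+00, -2.02791460e-01]), 'joint_vel': array([-1.48653335e-04, -1.53585286e-04, -1.18715650e-03, -4.21720001e-05,
       -6.58777156e-04,  7.64616829e-04]), 'joint_efforts': array([-2.06687997e-03, -4.37141490e+01, -2.84297848e+01,  7.13845692e-02,
        3.09308292e-02, -1.53912987e-05]), 'tcp_pos': array([ 0.16822658, -0.52365306,  0.21867684]), 'tcp_rot': array([3.60018562e-05, 9.87951292e-01, 1.54765120e-01, 6.76683299e-06]), 'force': array([-0.55629118, -0.17715605, -0.30577468]), 'moment': array([-0.01386003,  0.00728874,  0.00405794]), 'grasp_force': 0.0, 'width': 0.09325503697285205}
```

View pics/t0.png

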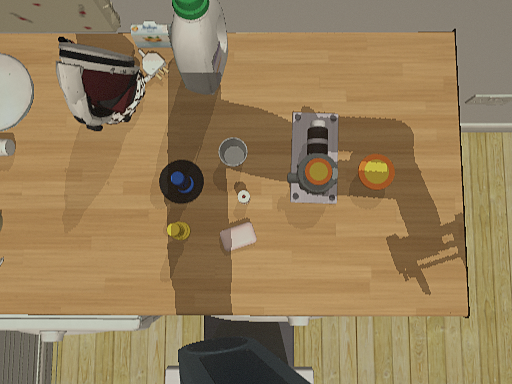

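View pics/s0.png

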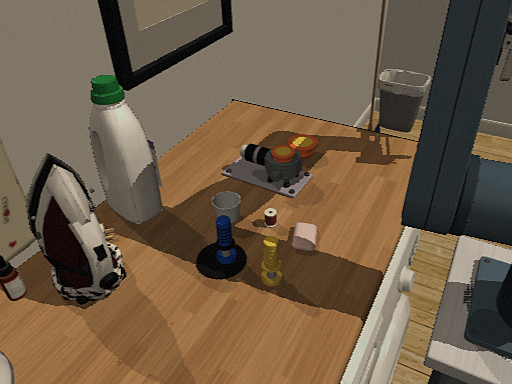

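Top view: blue pusher on the black mat at (181,180). Yellow look-alike at (178,230), not meant. Candidate caps: the one in the pump mouth at (318,172) and a larger loose one at (377,172). I choose the blue pusher and the cap in the pump, then check both in one crop.

```bash
python3 - <<'E'
from h import *
a=cv2.imread('pics/t0.png');b=cv2.imread('pics/s0.png')
f=lambda i,x,y,w,h:cv2.resize(i[y:y+h,x:x+w],(380,290),interpolation=cv2.INTER_CUBIC)
cv2.imwrite('pics/crop.png',np.vstack([np.hstack([f(a,150,140,110,84),f(a,285,110,120,92)]),np.hstack([f(b,190,200,120,92),f(b,220,120,110,84)])]))
print(ray('top',181,180,.004),ray('top',232,152,.025),ray('top',377,172,.03),ray('top',205,85,0.05))
for n,q,z in(('mat','mat_top',.004),('cap','cap_top',.086)):
  for d in arm.outline_of('top',q):
    (x,y),r=cv2.minEnclosingCircle(np.argwhere(d['pixels'])[:,::-1].astype(np.int32)); print(n,d['conf'],x,y,r,ray('top',x,y,z))
E
```

```text
[0.5569597 0.13269   0.004    ] [0.61656772 0.01761709 0.025     ] [ 0.57171617 -0.29870541  0.03      ] [0.76041391 0.0765486  0.05      ]
cap 0.96 375.43243408203125 171.0 18.675073623657227 [ 0.56477094 -0.28091342  0.086     ]
cap 0.61 318.3536682128906 171.15853881835938 13.939126014709473 [ 0.56422908 -0.16406922  0.086     ]
```

View pics/crop.png

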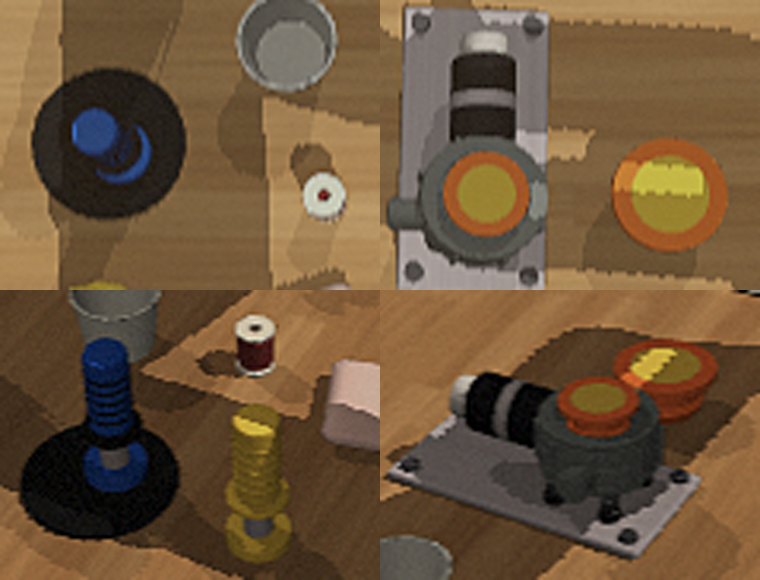

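The crop confirms it: blue pusher upright on the mat, slightly off centre, and the small cap sits in the pump mouth. The larger cap to the right and the yellow pusher are the decoys. Now moving above the pusher.

send_rows:
  moves:
    - [[0.5,-0.45,0,0,0,0,-1],[0.95,-0.85,0,0,0,0,-1],[0.95,-0.85,0,0,0,0,-1],[0.95,-0.85,0,0,0,0,-1],[0.95,-0.85,0,0,0,0,-1],[0.95,-0.85,0,0,0,0,-1],[0.95,-0.85,0,0,0,0,-1],[0.95,-0.85,0,0,0,0,-1],[0.95,-0.85,0,0,0,0,-1],[0.95,-0.85,0,0,0,0,-1],[0.95,-0.85,0,0,0,0,-1],[0.95,-0.85,0,0,0,0,-1]]

```text
clock: 2.1
tcp_pos: [0.3541, -0.2043, 0.2187]
tcp_rot: [-0.0, 0.988, 0.155, 0.0]
force: [-0.1, -0.8, -0.2]
width: 0.0929
grasp_force: 0.0
```

send_rows:
  moves:
    - [[0.95,-0.85,0,0,0,0,-1],[0.95,-0.85,0,0,0,0,-1],[0.95,-0.85,0,0,0,0,-1],[0.95,-0.85,0,0,0,0,-1],[0.95,-0.85,0,0,0,0,-1],[0.95,-0.85,0,0,0,0,-1],[0.95,-0.85,0,0,0,0,-1],[0.95,-0.85,0,0,0,0,-1],[0.5,-0.45,0,0,0,0,-1],[0.2,-0.2,0,0,0,0,-1],[0,0,0,0,0,0,-1]]

```text
clock: 3.2
tcp_pos: [0.494, 0.0352, 0.2186]
tcp_rot: [-0.0, 0.988, 0.156, -0.0]
force: [0.7, 0.8, -0.7]
width: 0.0931
grasp_force: 0.0
```

```bash
python3 - <<'E'
from h import *
print(ray('top',177.5,177.7,.104),ray('top',187,184,.014))
s=arm.observe();print(s['clock'],s['tcp_pos'],s['tcp_rot'],s['force'])
save('wrist','w1.png')
for d in arm.look_for('wrist','pusher_grip'): print(d['conf'],d['centre'],proj('wrist',d['centre']))
m=arm.camera_model('wrist');print(m['origin'],rot(m['orientation'])[:,2])
E
```

```text
[0.54743075 0.12213125 0.104     ] [0.54662057 0.11739904 0.014     ]
3.2 [0.49401563 0.03517744 0.21855016] [-8.28527675e-05  9.87806591e-01  1.55685855e-01 -2.15020006e-04] [ 0.66201743  0.82784577 -0.7243818 ]
0.88 [0.4492, 0.1275, 0.0689] [151.35343106 190.72373418]
0.71 [0.552, 0.1175, 0.1034] [178.5698878   91.11984558]
[0.56865541 0.05762035 0.38473154] [-0.27057958 -0.08703188 -0.95875552]
```

View pics/w1.png

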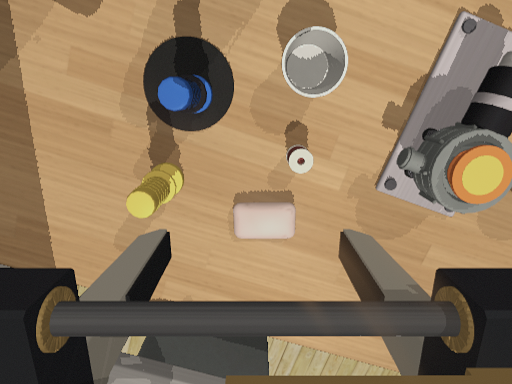

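Wrist view: pusher top at (173,94) on the mat centred at (188,83), yellow decoy at (155,190), cup at (315,62), reel at (300,159), soap at (264,221), cap in the pump at (482,175).

```bash
python3 - <<'E'
from h import *
im=cv2.imread('pics/w1.png').astype(int); B,G,Rr=im[:,:,0],im[:,:,1],im[:,:,2]
blue=(B>Rr+50)&(B>120)
vv,uu=np.where(blue); print(uu.min(),uu.max(),vv.min(),vv.max())
for u,v,z in((173,94,.104),(200,94,.014),(188,83,.004),(482,175,.086)): print(ray('wrist',u,v,z))
# bright top disc fit check: project known handle top ring & foot ring for candidates
for (x,y) in((.547,.122),(.5475,.1195),(.550,.1175)):
  t=np.arange(0,6.28,.05); m=np.zeros(blue.shape,np.uint8)
  for r,z in((.014,.104),(.020,.014)):
    P=np.array([proj('wrist',[x+r*np.cos(a),y+r*np.sin(a),z]) for a in t]); print(x,y,z,P.min(0).round(1),P.max(0).round(1))
Rt=rot(arm.observe()['tcp_rot']);print(Rt)
E
```

```text
158 211 76 112
[0.54845593 0.12115246 0.104     ]
[0.55090333 0.11380811 0.014     ]
[0.55756865 0.13088584 0.004     ]
[ 0.56497532 -0.1659616   0.086     ]
0.547 0.122 0.104 [154.4  77.3] [188.7 113. ]
0.547 0.122 0.014 [173.1  75.5] [210.3 114.2]
0.5475 0.1195 0.104 [157.5  77.7] [191.8 113.4]
0.5475 0.1195 0.014 [175.5  75.8] [212.6 114.4]
0.55 0.1175 0.104 [160.6  75.4] [195.  111.2]
0.55 0.1175 0.014 [177.9  74.1] [215.  112.8]
[[ 9.52044943e-01  3.05957821e-01 -4.87206722e-04]
 [ 3.05957700e-01 -9.52045057e-01 -3.07970617e-04]
 [-5.58068771e-04  1.44137221e-04 -9.99999834e-01]]
```

send_rows:
  moves:
    - [[0.75,-0.62,0,0,0,0,-1],[0.9,-0.75,0,0,0,0,-1],[0.9,-0.75,0,0,0,0,-1],[0.55,-0.46,0.4,0,0,0,-1],[0,0,0.9,0,0,0,-1],[0,0,1,0,0,0,-1],[0,0,0.7,0,0,0,-1],[0,0,0,0,0,0,-1]]

```text
clock: 4.1
tcp_pos: [0.5459, 0.1183, 0.1403]
tcp_rot: [-0.0, 0.988, 0.154, -0.003]
force: [0.2, -0.4, -0.2]
width: 0.0929
grasp_force: 0.0
```

```bash
python3 - <<'E'
from h import *
s=arm.observe();print(s['clock'],s['tcp_pos'])
save('wrist','w2.png')
E
```

```text
4.1 [0.54594047 0.11828995 0.14029342]
```

View pics/w2.png

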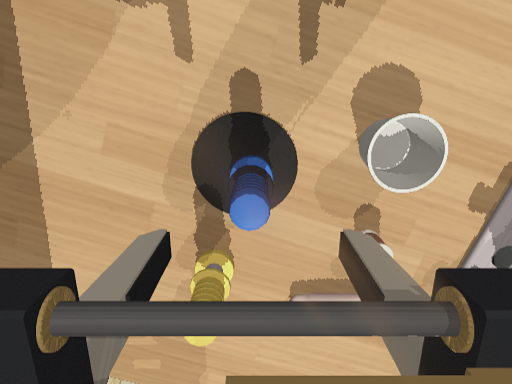

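The pusher stands between the fingers, top at (250,211), almost centred. The yellow decoy at (205,310) lies behind the finger line, clear of it.

```bash
python3 - <<'E'
from h import *
s=arm.observe();Rt=rot(s['tcp_rot']);p=ray('wrist',250,211,.104);print(p, Rt.T@(p-s['tcp_pos']),ray('wrist',245,163,.004))
E
```

```text
[0.55093266 0.1224885  0.104     ] [ 0.00493639 -0.00269744  0.0381094 ] [0.55998223 0.13179223 0.004     ]
```

send_rows:
  moves:
    - [[0.16,-0.08,0.7,0,0,0,-1],[0,0,0.9,0,0,0,-1],[0,0,0.9,0,0,0,-1],[0,0,0.7,0,0,0,-1],[0,0,0.2,0,0,0,-1],[0,0,0,0,0,0,-1],[0,0,0,0,0,0,1],[0,0,0,0,0,0,1],[0,0,0,0,0,0,1],[0,0,0,0,0,0,1],[0,0,0,0,0,0,1],[0,0,0,0,0,0,1]]

```text
clock: 5.35
tcp_pos: [0.5518, 0.1224, 0.0588]
tcp_rot: [0.0, 0.988, 0.155, 0.0]
force: [-0.3, 0.6, -0.3]
width: 0.0496
grasp_force: 0.0
```

send_rows:
  moves:
    - [[0,0,0,0,0,0,1],[0,0,0,0,0,0,1],[0,0,0,0,0,0,1],[0,0,0,0,0,0,1],[0,0,0,0,0,0,1],[0,0,0,0,0,0,1]]

```text
clock: 5.95
tcp_pos: [0.5517, 0.1224, 0.0586]
tcp_rot: [-0.0, 0.988, 0.155, -0.0]
force: [-1.8, 0.1, -0.2]
width: 0.0275
grasp_force: 30.0
```

Gripped: 27.5 mm opening, 30 N. Lifting, then looking.

send_rows:
  moves:
    - [[0,0,-0.3,0,0,0,1],[0,0,-0.7,0,0,0,1],[0,0,-1,0,0,0,1],[0,0,-1,0,0,0,1],[0,0,-1,0,0,0,1],[0,0,-0.7,0,0,0,1],[0,0,-0.3,0,0,0,1],[0,0,0,0,0,0,1]]

```text
clock: 6.75
tcp_pos: [0.5523, 0.1223, 0.1848]
tcp_rot: [0.0, 0.988, 0.155, 0.001]
force: [-0.1, -0.5, -2.6]
width: 0.0273
grasp_force: 30.0
```

```bash
python3 - <<'E'
from h import *
s=arm.observe();Rt=rot(s['tcp_rot']);print(s['tcp_pos'],s['force'],s['width'])
im=save('wrist','w3.png').astype(int); 
blue=(im[:,:,2]>im[:,:,0]+50)&(im[:,:,2]>110)
n,l,st,c=cv2.connectedComponentsWithStats(blue.astype(np.uint8))
print([(st[i],c[i].round(1)) for i in range(1,n) if st[i][4]>30])
# mat centre (dark disc unobstructed?) + predicted centre of foot
for d in arm.outline_of('wrist','cap_top')[:2]:
  (x,y),r=cv2.minEnclosingCircle(np.argwhere(d['pixels'])[:,::-1].astype(np.int32)); print(x,y,r,ray('wrist',x,y,.086))
t=s['tcp_pos']
for z in(.030,-.0546): print(proj('wrist',t+np.array([0,0,z+.0194 if z>0 else z])))
w=proj('wrist',t+np.array([0,0,-.0546]))
E
```

```text
[0.55234335 0.12230478 0.18477196] [-0.1317559  -0.48162932 -2.62899965] 0.02733009936178137
[(array([226, 188,  58,  34, 924], dtype=int32), array([254.3, 201.8])), (array([239, 219,  24,   7,  63], dtype=int32), array([251.1, 220.9])), (array([238, 225,  31,   8,  64], dtype=int32), array([252.5, 227.5])), (array([236, 231,  36,   9,  88], dtype=int32), array([253.1, 233.7])), (array([234, 237,  44,  13, 121], dtype=int32), array([254.7, 240.9])), (array([231, 244,  50,  17, 163], dtype=int32), array([255.5, 248.7])), (array([ 224,  252,   62,   50, 2545], dtype=int32), array([254.8, 279. ]))]
[254.5513916  295.91119347]
[254.66645993 209.04260451]
```

View pics/w3.png

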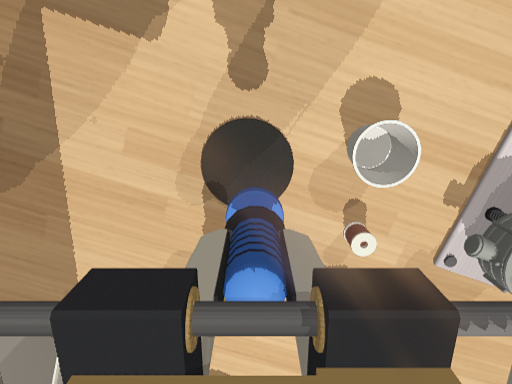

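The pusher hangs upright in the fingers, foot edge at (255,188), with the empty mat behind it at (247,162). Cup, reel and soap are undisturbed. Carrying it over the cap.

```bash
python3 - <<'E'
from h import *
s=arm.observe();Rt=rot(s['tcp_rot']);a=np.arange(0,6.28,.05)
for ox in(0,-.002,-.004,-.006):
  P=np.array([proj('wrist',s['tcp_pos']+Rt@[ox+.02*np.cos(b),.02*np.sin(b),.0446]) for b in a]);print(ox,P.min(0),P.max(0))
print(ray('wrist',247,162,.004))
E
```

```text
0 [224.75839093 186.29888628] [283.54217059 241.54231244]
-0.002 [224.8321768  189.19696271] [283.46752376 244.16178158]
-0.004 [224.90559091 192.08007444] [283.39325288 246.76838879]
-0.006 [224.97863606 194.94833706] [283.31935512 249.36222855]
[0.55768154 0.13264168 0.004     ]
```

send_rows:
  moves:
    - [[-0.13,0.5,0,0,0,0,1],[-0.26,1,0,0,0,0,1],[-0.26,1,0,0,0,0,1],[-0.26,1,0,0,0,0,1],[-0.26,1,0,0,0,0,1],[-0.26,1,0,0,0,0,1],[-0.26,1,0,0,0,0,1],[-0.26,1,0,0,0,0,1],[-0.26,1,0,0,0,0,1],[-0.26,1,0,0,0,0,1],[-0.26,1,0,0,0,0,1],[-0.2,0.59,0,0,0,0,1]]

```text
clock: 8.05
tcp_pos: [0.566, -0.1666, 0.1824]
tcp_rot: [-0.0, 0.988, 0.154, -0.001]
force: [-0.3, -0.5, -2.3]
width: 0.0278
grasp_force: 30.0
```

send_rows:
  moves:
    - [[0,0,0,0,0,0,1],[0,0,0,0,0,0,1]]

```text
clock: 8.25
tcp_pos: [0.5663, -0.1638, 0.183]
tcp_rot: [-0.001, 0.988, 0.154, -0.001]
force: [-0.3, 0.3, -1.2]
width: 0.0276
grasp_force: 30.0
```

send_rows:
  moves:
    - [[0,0,0.4,0,0,0,1],[0,0,0.6,0,0,0,1],[0,0,0.3,0,0,0,1],[0,0,0,0,0,0,1]]

```text
clock: 8.65
tcp_pos: [0.5658, -0.1626, 0.1494]
tcp_rot: [-0.001, 0.988, 0.155, -0.001]
force: [0.0, 0.9, -2.5]
width: 0.0276
grasp_force: 30.0
```

```bash
python3 - <<'E'
from h import *
s=arm.observe();print(s['tcp_pos'],s['force'])
a=save('side','s4.png');b=save('wrist','w4.png')
cv2.imwrite('pics/v4.png',cv2.resize(np.hstack([cv2.resize(a[90:210,210:370],(384,288),interpolation=cv2.INTER_CUBIC),cv2.resize(b,(384,288))]),None,fx=1,fy=1)[:,:,::-1])
E
```

```text
[ 0.56581205 -0.16255624  0.14943225] [ 0.0077845   0.89676428 -2.48142749]
```

View pics/v4.png

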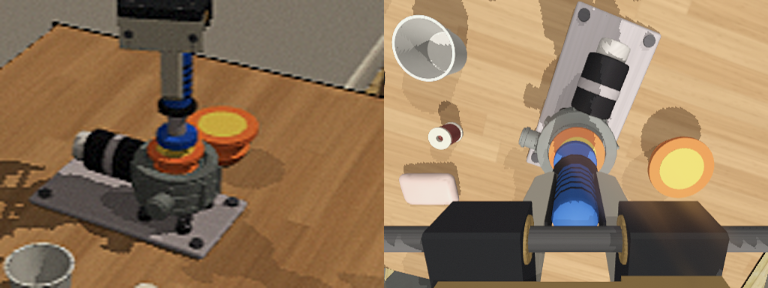

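Well centred: foot over the cap in both views. Pressing slowly, in small steps.

send_rows:
  moves:
    - [[0,0.06,0.12,0,0,0,1],[0,0,0.12,0,0,0,1],[0,0,0.12,0,0,0,1],[0,0,0,0,0,0,1]]

```text
clock: 9.15
tcp_pos: [0.567, -0.1654, 0.1417]
tcp_rot: [-0.0, 0.988, 0.155, -0.0]
force: [0.3, -0.4, -1.5]
width: 0.0274
grasp_force: 30.0
```

send_rows:
  moves:
    - [[0,0,0.12,0,0,0,1],[0,0,0.12,0,0,0,1],[0,0,0,0,0,0,1]]

```text
clock: 9.45
tcp_pos: [0.5673, -0.1656, 0.136]
tcp_rot: [0.0, 0.988, 0.155, 0.0]
force: [0.1, -0.9, 0.5]
width: 0.0275
grasp_force: 30.0
```

send_rows:
  moves:
    - [[0,0,0.1,0,0,0,1],[0,0,0.1,0,0,0,1],[0,0,0,0,0,0,1]]

```text
clock: 9.75
tcp_pos: [0.5674, -0.1656, 0.131]
tcp_rot: [0.0, 0.988, 0.155, 0.0]
force: [0.3, -1.1, 1.0]
width: 0.0274
grasp_force: 30.0
```

send_rows:
  moves:
    - [[0,0,0.06,0,0,0,1],[0,0,0.04,0,0,0,1]]

```text
clock: 9.95
tcp_pos: [0.5677, -0.1657, 0.1294]
tcp_rot: [0.0, 0.988, 0.155, 0.001]
force: [-0.4, -1.2, 6.2]
width: 0.0277
grasp_force: 30.0
```

send_rows:
  moves:
    - [[0,0,0.06,0,0,0,1],[0,0,0.04,0,0,0,1]]

```text
clock: 10.15
tcp_pos: [0.5679, -0.1657, 0.1276]
tcp_rot: [0.001, 0.988, 0.155, 0.001]
force: [-2.3, -0.2, 11.4]
width: 0.0274
grasp_force: 30.0
```

send_rows:
  moves:
    - [[0,0,0.06,0,0,0,1],[0,0,0.04,0,0,0,1]]

```text
clock: 10.35
tcp_pos: [0.5681, -0.1657, 0.1258]
tcp_rot: [0.001, 0.988, 0.155, 0.001]
force: [0.2, -0.5, 6.8]
width: 0.0278
grasp_force: 30.0
```

send_rows:
  moves:
    - [[0,0,0.06,0,0,0,1],[0,0,0.04,0,0,0,1]]

```text
clock: 10.55
tcp_pos: [0.5673, -0.1653, 0.1211]
tcp_rot: [-0.0, 0.988, 0.155, 0.0]
force: [0.2, -1.2, 0.5]
width: 0.0275
grasp_force: 30.0
```

send_rows:
  moves:
    - [[0,0,0.06,0,0,0,1],[0,0,0.04,0,0,0,1]]

```text
clock: 10.75
tcp_pos: [0.5675, -0.1654, 0.1196]
tcp_rot: [0.0, 0.988, 0.155, 0.0]
force: [-2.9, 2.7, 14.1]
width: 0.0276
grasp_force: 30.0
```

send_rows:
  moves:
    - [[0,0,0.05,0,0,0,1],[0,0,0.03,0,0,0,1]]

```text
clock: 10.95
tcp_pos: [0.5677, -0.1653, 0.1195]
tcp_rot: [0.0, 0.988, 0.155, 0.001]
force: [-7.2, 4.0, 24.2]
width: 0.0274
grasp_force: 30.0
```

Force dropped, then met a hard stop after about 12 mm of cap travel: snapped home. Lifting and checking.

send_rows:
  moves:
    - [[0,0,-0.2,0,0,0,1],[0,0,-0.3,0,0,0,1],[0,0,-0.4,0,0,0,1],[0,0,-0.6,0,0,0,1],[0,0,-0.6,0,0,0,1],[0,0,-0.4,0,0,0,1],[0,0,-0.1,0,0,0,1]]

```text
clock: 11.65
tcp_pos: [0.5679, -0.1657, 0.1829]
tcp_rot: [0.001, 0.988, 0.155, 0.001]
force: [-1.3, -0.5, -2.0]
width: 0.0274
grasp_force: 30.0
```

```bash
python3 - <<'E'
from h import *
s=arm.observe();print(s['tcp_pos'],s['force'])
a=save('side','s5.png');b=save('wrist','w5.png')
cv2.imwrite('pics/v5.png',np.hstack([cv2.resize(a[90:210,210:370],(384,288),interpolation=cv2.INTER_CUBIC),cv2.resize(b,(384,288))])[:,:,::-1])
E
```

```text
[ 0.56787588 -0.16573078  0.18289436] [-1.30822516 -0.47191672 -2.02128127]
```

View pics/v5.png

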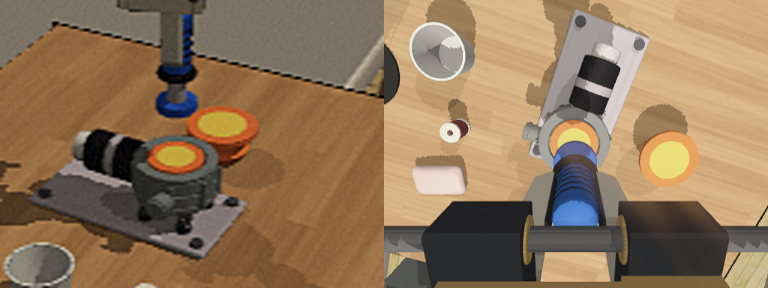

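Side view: the cap is flush in the mouth at about (178,156) of the crop, with no rim standing proud. Returning the pusher to the mat.

send_rows:
  moves:
    - [[0.15,-0.5,0,0,0,0,1],[0.29,-1,0,0,0,0,1],[0.29,-1,0,0,0,0,1],[0.29,-1,0,0,0,0,1],[0.29,-1,0,0,0,0,1],[0.29,-1,0,0,0,0,1],[0.29,-1,0,0,0,0,1],[0.29,-1,0,0,0,0,1],[0.29,-1,0,0,0,0,1],[0.29,-1,0,0,0,0,1],[0.29,-1,0,0,0,0,1],[0.26,-0.7,0,0,0,0,1]]

```text
clock: 12.95
tcp_pos: [0.559, 0.129, 0.1807]
tcp_rot: [-0.001, 0.988, 0.155, -0.001]
force: [0.2, -0.6, -1.5]
width: 0.0277
grasp_force: 30.0
```

send_rows:
  moves:
    - [[0,-0.29,0.3,0,0,0,1],[0,0,0.8,0,0,0,1],[0,0,1,0,0,0,1],[0,0,1,0,0,0,1],[0,0,0.8,0,0,0,1],[0,0,0.4,0,0,0,1],[0,0,0,0,0,0,1],[0,0,0,0,0,0,1]]

```text
clock: 13.75
tcp_pos: [0.5584, 0.1332, 0.0744]
tcp_rot: [0.0, 0.988, 0.155, 0.0]
force: [-0.5, 0.2, -1.7]
width: 0.0277
grasp_force: 30.0
```

Lowering the remaining ~15.5 mm, gently at the end.

send_rows:
  moves:
    - [[0,0,0.3,0,0,0,1],[0,0,0.2,0,0,0,1],[0,0,0.06,0,0,0,1],[0,0,0,0,0,0,1]]

```text
clock: 14.15
tcp_pos: [0.5581, 0.1333, 0.06]
tcp_rot: [-0.0, 0.988, 0.155, -0.0]
force: [-0.7, -0.2, -1.8]
width: 0.0276
grasp_force: 30.0
```

send_rows:
  moves:
    - [[0,0,0.04,0,0,0,1],[0,0,0,0,0,0,1]]

```text
clock: 14.35
tcp_pos: [0.5583, 0.1334, 0.0592]
tcp_rot: [0.0, 0.988, 0.155, 0.0]
force: [-0.3, -0.4, -2.1]
width: 0.0274
grasp_force: 30.0
```

send_rows:
  moves:
    - [[0,0,0.04,0,0,0,1],[0,0,0,0,0,0,1]]

```text
clock: 14.55
tcp_pos: [0.5586, 0.1334, 0.0586]
tcp_rot: [0.0, 0.988, 0.155, 0.0]
force: [-0.9, -0.2, 1.6]
width: 0.0278
grasp_force: 30.0
```

send_rows:
  moves:
    - [[0,0,0.03,0,0,0,1],[0,0,0,0,0,0,1]]

```text
clock: 14.75
tcp_pos: [0.5586, 0.1334, 0.0586]
tcp_rot: [0.0, 0.988, 0.155, 0.001]
force: [-3.2, -0.4, 7.2]
width: 0.0277
grasp_force: 30.0
```

Standing on the mat. Releasing.

send_rows:
  moves:
    - [[0,0,-0.03,0,0,0,1],[0,0,0,0,0,0,0],[0,0,0,0,0,0,-1],[0,0,0,0,0,0,-1],[0,0,0,0,0,0,-1],[0,0,0,0,0,0,-1],[0,0,0,0,0,0,-1],[0,0,0,0,0,0,-1],[0,0,0,0,0,0,-1],[0,0,0,0,0,0,-1],[0,0,0,0,0,0,-1],[0,0,0,0,0,0,-1]]

```text
clock: 15.95
tcp_pos: [0.5582, 0.1333, 0.0582]
tcp_rot: [-0.0, 0.988, 0.155, -0.0]
force: [0.5, -0.6, 0.1]
width: 0.0931
grasp_force: 0.0
```

send_rows:
  moves:
    - [[0,0,-0.3,0,0,0,-1],[0,0,-0.7,0,0,0,-1],[0,0,-1,0,0,0,-1],[0,0,-1,0,0,0,-1],[0,0,-1,0,0,0,-1],[0,0,-1,0,0,0,-1],[0,0,-0.8,0,0,0,-1],[0,0,-0.3,0,0,0,-1],[0,0,0,0,0,0,-1]]

```text
clock: 16.85
tcp_pos: [0.5589, 0.1334, 0.212]
tcp_rot: [0.0, 0.988, 0.155, 0.001]
force: [-0.3, 0.5, -0.3]
width: 0.0931
grasp_force: 0.0
```

```bash
python3 - <<'E'
from h import *
s=arm.observe();print(s['clock'],s['tcp_pos'],s['force'])
a=save('side','s6.png');b=save('wrist','w6.png')
cv2.imwrite('pics/v6.png',np.hstack([cv2.resize(a[110:290,180:340],(384,432),interpolation=cv2.INTER_CUBIC),cv2.copyMakeBorder(cv2.resize(b,(384,288)),0,144,0,0,0)])[:,:,::-1])
E
```

```text
16.85 [0.55887977 0.13340338 0.21203573] [-0.25271612  0.50499111 -0.31447959]
```

View pics/v6.png

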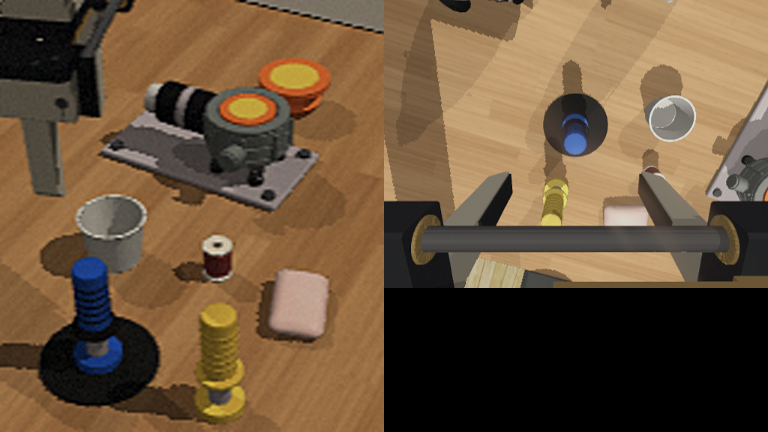

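The pusher stands upright in the middle of its mat, crop (95,320). The cap is flush at (248,108), the cup, reel and soap are in place, and the gripper is clear. Handing in.

```bash
python3 -c "
from workcell import arm
print(arm.finish_job())"
```

```text
the job is handed in; nothing more can be done
None
```

The cap is snapped in and looks flush with the pump's top face, pressed with at most about 26 N at the force readings; the pusher stands upright on its mat, let go, with the cup, reel and soap left in place, and the job was handed in at about 17 s of the 54 s.

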